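# Hang the ticket carrier on the counter rail

## Task

Pick up the ticket carrier standing on the doughnut counter, thread its ring onto the open end of the bent wire rail and slide it round both bends, gently and without forcing it against the wire. Press it lightly home against the stop, then let go and leave it hanging there, touching the stop or almost. Leave the other things on the counter as they are.

Things in the scene. Friction and masses are not known exactly. Their poses are not given: they have to be found in the camera images.
- carrier: ticket carrier, one loose rigid piece, 0.11 to 0.22 kg, standing upright at the start. Origin: centre of underside; z up; x along its bore (same either way round). From below: dark steel foot 50 (x) x 34 (y) x 8 mm; white plate 50 x 5 mm up to z = 44; steel ring, axis along x, centre at z = 58; black grip block 20 (x) x 14 (y) mm, z = 72 to 104. Its weight is mostly in the foot.
- carrier_bore (a point): centre of the carrier's ring, 58 mm above its underside; x along the bore, z up. Ring: outside diameter 32, bore 18, length 14 mm. Let go on the rail, the carrier hangs upright with the top of the bore resting on the wire (this point then about 5 mm below the wire's axis)
- carrier_grip (a point): in the grip block on the carrier's centre line, 97 mm above its underside, 7 mm under its top: where the TCP goes for a grasp from above across the 14 mm width (along carrier y); fingertips then end 4 mm above the ring. Axes as the carrier's
- rail: bent rail, fixed and stiff: an 8 mm round steel wire, level, its axis 120 mm above the counter. Origin on the counter below the open tip; x along the first straight, away from the tip; z up. From the tip: straight 75 to 105 mm along x, bend right (to -y) by 69 to 91 deg, straight 50 mm, bend left by 69 to 91 deg, straight 135 mm to a post on a round foot 80 mm across.
- rail_tip (a point): centre of the open, round-ended tip of the rail's wire; axes as the rail's. Both bends have a centre-line radius of 30 mm. The wire was bent by hand: the length of the first straight and the two angles differ each time and are not measured. The post at the far end is the only support; nothing is in the way on the wire before the stop
- stop: stop: dark steel collar clamped round the rail's last straight, 30 mm across, 14 mm long, its near face 40 to 80 mm after the second bend's end; it does not move; part of the rail. Origin and axes as stop_face
- stop_face (a point): centre, on the wire's axis, of the stop's near face; x along the last straight, from the bend to the post; z up. With the carrier home its ring's centre is 7 mm before this face
- doughnut: doughnut with dark glaze, 94 mm across, 36 mm high, loose; bystander. Origin at the centre of its underside
- cup: white cup, rim 80 mm across, 85 mm high, loose; bystander. Origin at the centre of its underside
- collar: plain loose steel collar lying flat, 40 mm across, 22 mm bore, 14 mm high, no grip or foot; bystander. Origin at the centre of its underside
- shaker: glass sugar jar with steel cap, 52 mm across, 110 mm high, loose; bystander. Origin at the centre of its underside
- bowl: white bowl, 110 mm across, 45 mm high, loose; bystander. Origin at the centre of its underside
- spatula: spatula lying flat, loose; bystander. Origin at the centre of its underside

How it is judged:
On the way, in this order (a step that is already met when the one before it is completed fails the run):
1. the ring is threaded on the first straight of the wire, 20 to 75 mm past the tip (x of carrier_bore in the frame of rail_tip between 0.02 and 0.075 m and y of carrier_bore in the frame of rail_tip between -0.009 and 0.009 m and z of carrier_bore in the frame of rail_tip between -0.01 and 0.009 m), for 0.1 s.
2. round both bends: the ring is on the last straight, its centre within 38 mm of the stop (x of carrier_bore in the frame of stop_face between -0.038 and 0 m and y of carrier_bore in the frame of stop_face between -0.009 and 0.009 m and z of carrier_bore in the frame of stop_face between -0.01 and 0.009 m).
3. pressed home against the stop with more than 1 N (contact force between carrier and stop above 1 N and x of carrier_bore in the frame of stop_face between -0.013 and 0 m and y of carrier_bore in the frame of stop_face between -0.009 and 0.009 m and z of carrier_bore in the frame of stop_face between -0.01 and 0.009 m), for 0.05 s.
At the end, for the whole second after the job is handed in: the carrier hangs on the last straight of the rail, upright within 14 degrees, its ring's centre no more than 13 mm before the stop's face (7 mm when touching), let go and at rest; the other things are where they were within 20 mm (x of carrier_bore in the frame of stop_face between -0.013 and 0 m and y of carrier_bore in the frame of stop_face between -0.009 and 0.009 m and z of carrier_bore in the frame of stop_face between -0.01 and 0.009 m and angle between carrier's own z axis and vertical below 0.25 rad and linear speed of carrier below 0.03 m/s and contact force between the fingers and carrier below 0.1 N).
It fails at once if the carrier is forced against the rail, its wire or stop, with more than 25 N (contact force between carrier and rail above 25 N).
It fails at once if the robot strikes the rail with more than 10 N (contact force between any of the arm, the fingers and rail above 10 N).
It fails at once if another thing on the counter is moved more than 20 mm (distance of any of doughnut, cup, collar, shaker, bowl, spatula from where it was at the start of the episode above 0.02 m).
It also fails if it takes over 72 s, if anything falls off the work surface, if the arm or the gripper's body presses on something with over 40 N, if the wrist force passes 120 N, or if a joint passes its speed limit or range.

## Robot

A 6-joint arm with a two-finger parallel gripper is mounted at the origin on the work surface. World frame = base frame: x ahead of the robot, y to its left, z up, the work surface at z = 0. Lengths are in m, angles in rad, forces in N, time in s.
With the tool pointing down it reaches from about 0.35 to 0.975 m from the base axis. Payload 4.9 kg.
Tool frame: the origin (TCP) lies between the finger pads, 19 mm behind the fingertips; this is the grasp point; z points along the fingers, y is the line along which they close (so a half turn about z gives the same grasp; the last joint's range is limited). The gripper opens to 85 mm and grips with 20 to 120 N. Pads are 22 mm wide; open, the fingers measure 114 mm over their backs; the gripper's body (76 mm by 85 mm) begins 54 mm behind the grasp point. The pads swing forward as they close: fully open they stand 13 mm farther back than shut.
Start: joints at [1.051, 0.053, 1.613, -0, 1.476, -0.119], TCP at [0.244, 0.575, 0.25] pointing down, gripper open.
Joint ranges: [-3.01, 3.01], [-1.01, 2.22], [0.06, 2.58], [-1.02, 4.17], [0.09, 2.62], [-3.14, 3.14]. Speed limits (rad/s): [2.57, 2.57, 3.14, 3.14, 3.14, 3.14].

## Interface

Orientations are given as a rotation vector (axis times angle).
In Python, from station import ctrl, vision gives the robot as it stands. The module is installed in compiled form; this text tells all that it offers.
- The arm moves only by the tool drive_tool, never from a script. Its argument "rows" is a list of rows, each a list of 2 entries, a list of its own where there are three numbers: the shift along the tool's x, y, z in m, then the turn about the tool's z in rad. A call has 1 to 10 rows; each row shifts and turns the commanded pose from where the row before left it, along the tool's axes as they then stand; what a row does not reach is not made up. A row lasts 1/10 s, in which the tool goes at most 50 mm and 8.59 degrees, less where a joint would pass 70% of its speed; a pose out of reach is approached as far as the arm can. A call with a gripper value outside its range is refused whole. "jaw" is the closure, from 0 (fully open) to 1 (shut), set as the call begins (left out, the last holds). The fingers move at their own pace and stop on an object; "grip_force" is the grip in N (left out, the last holds). Time passes only in rows, so rows that do not move let the fingers close. It gives the time, the measured TCP pose, the force, the opening and the grip force at its end, in the units of the state.
- ctrl.get_obs(): the state, without advancing time (a new reading comes with each control period).
- vision.get_image(name): name is "scene" or "top"; returns a dict with "image" (480x640x3 uint8, blue, green, red), "vertical_fov" (degrees; the focal length in pixels is half the picture's height over the tangent of half this angle, whatever the lens; pixels are square), "cx", "cy" (the principal point, pixels), "dist_coeffs" ([k1, k2, p1, p2, k3] as OpenCV has them; the pictures are not rectified), "R" (3x3) and "t" (3): a world point X has camera coordinates R X + t. Camera axes: x right, y down, z forward; pixel columns grow to the right and rows downward; lengths in m; the calibration is good to about 2 mm. A picture is of the moment at which its call begins. There is no depth.
- ctrl.finish_job(): hands the job in; it is judged then, once.
The state is a dict: "t": time; "q": joint angles; "dq": joint speeds; "effort": joint torques, N m; "tool_pos": TCP position; "tool_rot": TCP orientation; "contact_force": force on the tool from outside, world axes, zero at the start; "wrist_torque": the same for the moment, N m; "opening": finger opening in m; "grip_force": force on a finger pad.
Only numpy, scipy, OpenCV 4.12 (cv2) and the standard library are available. Lean on these libraries where they do the work, as an engineer would, in place of code of your own. Each camera call takes 0.05 s, during which the arm holds its last target. There are 200 camera calls.

## Working session

There is one attempt and no reset: what is moved stays moved. The work goes in short steps, Python scripts to look and compute and a tool call to move; the robot and the scene stay as the last step left them, time stands still between calls to the robot, and variables do not carry over. Pictures are saved under pics/ and viewed, at most 10 in all, crops included, and the job is handed in when it is done.

Besides the shell and the picture viewer there is one more tool, called after "Call:" as name(argument=value, ...) on one line, values as JSON. drive_tool: Moves the arm, as the interface text tells. Its arguments: {"type":"object","properties":{"rows":{"type":"array","items":{"type":"array"}},"jaw":{"type":"number"},"grip_force":{"type":"number"}},"required":["rows"]}

```bash
mkdir -p pics
cat > h.py <<'E'
import numpy as np, cv2
from station import ctrl, vision
def grab(n):
    d=vision.get_image(n); return d
def K(d):
    f=240/np.tan(np.radians(d["vertical_fov"])/2)
    return np.array([[f,0,d["cx"]],[0,f,d["cy"]],[0,0,1.]])
def ray(d,uv):
    p=cv2.undistortPoints(np.array(uv,float).reshape(-1,1,2),K(d),np.array(d["dist_coeffs"],float)).reshape(-1,2)
    R=np.array(d["R"]);t=np.array(d["t"])
    v=np.c_[p,np.ones(len(p))]@R
    return -R.T@t, v
def plane(d,uv,z):
    c,v=ray(d,uv); s=(z-c[2])/v[:,2]; return c+s[:,None]*v
def proj(d,X):
    r,_=cv2.Rodrigues(np.array(d["R"])); return cv2.projectPoints(np.array(X,float).reshape(-1,3),r,np.array(d["t"]),K(d),np.array(d["dist_coeffs"],float))[0].reshape(-1,2)
E
python3 - <<'E'
from h import *
import pickle
for n in("scene","top"):
    d=grab(n); cv2.imwrite(f"pics/{n}0.png",d["image"]); pickle.dump(d,open(f"{n}0.pkl","wb"))
    print(n,d["vertical_fov"],d["dist_coeffs"],ray(d,[[320,240]]))
print(ctrl.get_obs())
E
```

```text
scene 44.11913119517247 [0.00850449 0.         0.         0.         0.        ] (array([1.34208371, 0.38266886, 0.92227465]), array([[-0.66294748, -0.28846116, -0.69105624]]))
top 53.86965036101914 [-0.05475688  0.          0.          0.          0.        ] (array([0.47839372, 0.06828253, 0.99229571]), array([[ 0.05239832, -0.03907928, -0.99792384]]))
{'t': 0.1, 'q': array([ 1.05099259e+00,  5.32984762e-02,  1.61417069e+00,  4.06683806e-05,
        1.47598435e+00, -1.18995771e-01]), 'dq': array([-0.0004418 , -0.00201786, -0.00072491, -0.00015541, -0.00039914,
        0.00085447]), 'effort': array([ 6.80890153e-04, -3.94903779e+01, -3.71364999e+01, -5.47167474e-05,
        3.90527493e-03,  1.28844792e-05]), 'tool_pos': array([0.24357409, 0.57500893, 0.24887282]), 'tool_rot': array([-6.25263693e-01, -3.07810489e+00,  2.75467943e-03]), 'contact_force': array([ 0.21737433,  0.25020006, -0.14316847]), 'wrist_torque': array([0.03327212, 0.03962252, 0.00670505]), 'grip_force': 0.0, 'opening': 0.08544057449753915}
```

View pics/scene0.png

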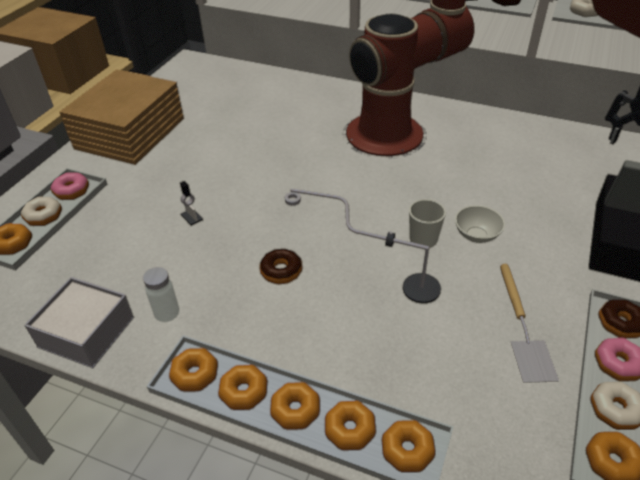

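View pics/top0.png

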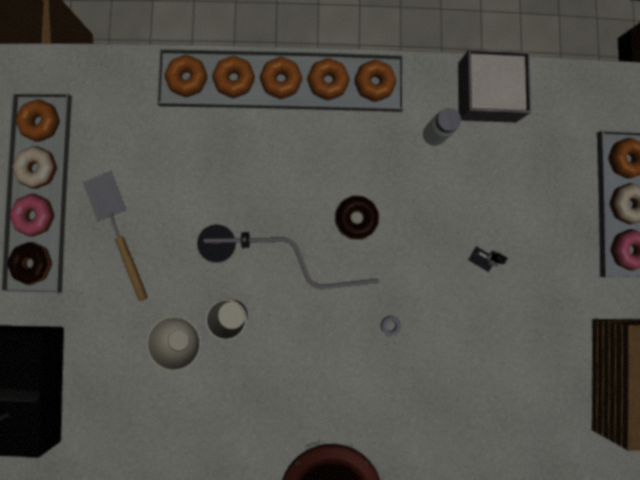

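The scene view shows the carrier at about (188,200). The rail tip is at (290,192), the stop at (390,239) and the post foot at (422,288). In the top view the carrier is at about (480–505,258), the tip at (377,281), the stop at (245,240) and the post at (205,240).

Run:
```python
from h import *
import pickle
t=pickle.load(open("top0.pkl","rb"));s=pickle.load(open("scene0.pkl","rb"))
def crop(d,x,y,w,h,k):return cv2.resize(d["image"][y:y+h,x:x+w],None,fx=k,fy=k,interpolation=cv2.INTER_CUBIC)
a=crop(t,460,235,60,45,6);b=crop(s,165,170,60,70,6);b=b[:270*1+150]
c=crop(t,195,225,195,75,4)
W=np.zeros((720,800,3),np.uint8);W[:270,:360]=a;W[:420,400:760]=b;W[420:720,:780]=c
W=W[:720]; cv2.imwrite("pics/c1.png",cv2.resize(W,(666,600),interpolation=cv2.INTER_AREA))
for n,uv in(("grip",(498,258)),):print(n,plane(t,[uv],0.104))
for uv in((377,281),(318,287),(290,241),(245,240),(207,240)):print(uv,plane(t,[uv],0.12).round(4))
g=cv2.cvtColor(t["image"],cv2.COLOR_BGR2GRAY)
print(g[270:290,345:348].T, g[265:292,376:384].T)
```

```text
grip [[ 0.49707907 -0.30878262  0.104     ]]
(377, 281) [[ 0.4503 -0.0728  0.12  ]]
(318, 287) [[0.4375 0.0363 0.12  ]]
(290, 241) [[0.5213 0.0895 0.12  ]]
(245, 240) [[0.5215 0.1725 0.12  ]]
(207, 240) [[0.5201 0.2425 0.12  ]]
[[ 98  98  97  98  99 100  96  99  99  98  95  83  70  67  72  74  80  95
   97  97]
 [ 96  98  99  98  98  98  95  98 102 101  96  85  69  69  71  75  81  93
   95  97]
 [ 95  96  96  97  96  99  95  97 102 100  96  83  68  68  71  72  85  94
   98  99]] [[95 96 96 96 94 97 96 91 92 94 96 98 93 81 70 71 72 73 80 91 94 92 95 93
  96 95 95]
 [96 95 96 97 97 98 96 94 92 96 97 99 94 87 74 71 73 77 83 94 94 95 93 94
  95 95 93]
 [95 92 95 97 96 97 94 96 96 97 99 99 96 90 83 77 78 82 89 94 96 96 94 96
  95 93 95]
 [95 93 96 96 99 99 98 94 95 96 97 99 97 93 91 86 86 87 91 98 97 95 97 96
  96 98 95]
 [93 94 94 96 97 99 98 95 94 94 94 97 96 96 93 91 92 94 94 97 98 99 97 96
  97 97 94]
 [96 96 96 97 96 96 97 97 94 95 95 95 95 94 94 95 91 95 97 96 95 97 96 97
  96 96 96]
 [96 94 95 94 95 96 97 96 94 93 94 94 95 97 95 96 93 96 93 96 94 96 96 96
  94 96 93]
 [95 96 96 95 95 96 95 94 95 92 92 95 96 96 94 97 93 93 93 93 94 94 96 94
  93 96 93]]
```

View pics/c1.png

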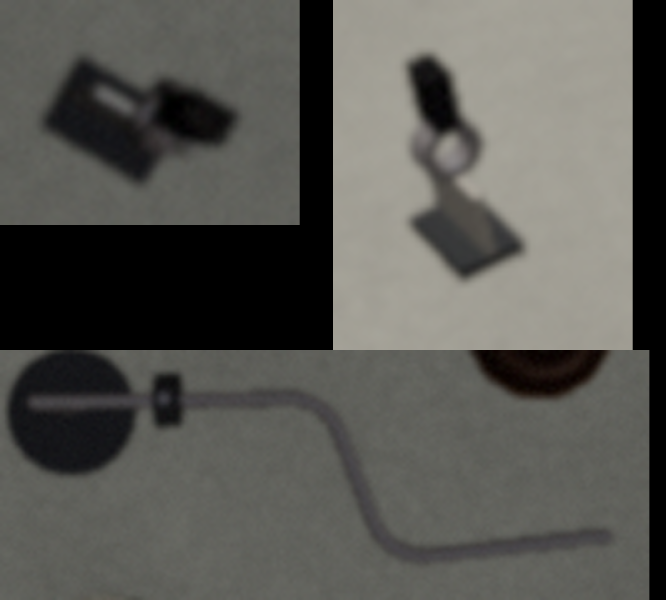

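The crop shows the foot corners at about (477,247), (469,259) and (489,272) in top pixels, with the grip top at about (502,259). The wire shows clearly, bending left and then right as seen in the image.

```bash
cat > path.py <<'E'
from h import *
import pickle
t=pickle.load(open("top0.pkl","rb"));s=pickle.load(open("scene0.pkl","rb"))
f=plane(t,[(477,246.6),(469,259.4),(488.6,272)],0.008)
print("foot",f.round(4),np.linalg.norm(f[0]-f[1]),np.linalg.norm(f[2]-f[1]))
ctr=(f[0]+f[2])/2; dx=f[2]-f[1]; print("ctr",ctr.round(4),"bore yaw",np.degrees(np.arctan2(dx[1],dx[0])))
for n,d,box in(("top",t,(490,245,515,272)),("scene",s,(172,174,200,208))):
    g=d["image"].max(2); x0,y0,x1,y1=box; m=(g[y0:y1,x0:x1]<32).astype(np.uint8)
    c=cv2.moments(m,True); uv=(c["m10"]/c["m00"]+x0,c["m01"]/c["m00"]+y0); print(n,uv,c["m00"],plane(d,[uv],0.088).round(4))
g=cv2.cvtColor(t["image"],cv2.COLOR_BGR2GRAY).astype(float)
def cen(g,a,b,rng):
    o=[]
    for k in rng:
        w=np.clip(92-g[a:b,k],0,None); w[w<5]=0; o.append((k,(w*np.arange(a,b)).sum()/w.sum()))
    return np.array(o)
s1=cen(g,272,297,range(332,372,2)); s3=cen(g,231,250,range(254,280,2)); s2=cen(g.T,286,322,range(256,272,2))[:,::-1]
L=[]
for q in(s1,s2,s3):
    P=plane(t,q,0.12)[:,:2]; v=cv2.fitLine(P.astype(np.float32),cv2.DIST_HUBER,0,.001,.001).ravel(); d=v[:2].astype(float);c=v[2:].astype(float)
    if d[1]<0:d=-d
    L.append((c,d)); print("line",c.round(4),np.degrees(np.arctan2(d[1],d[0])).round(2),"res",np.abs((P-c)@np.array([-d[1],d[0]])).max().round(4))
X=lambda a,b:a[0]+a[1]*np.linalg.solve(np.c_[a[1],-b[1]],b[0]-a[0])[0]
A=X(L[0],L[1]);B=X(L[1],L[2]); ang=[np.arctan2(l[1][1],l[1][0]) for l in L]
t1=.03*np.tan(abs(ang[1]-ang[0])/2);t2=.03*np.tan(abs(ang[2]-ang[1])/2)
tip=plane(t,[(378.3,281.2)],.12)[0,:2]; tip=L[0][0]+L[0][1]*((tip-L[0][0])@L[0][1])
face=plane(t,[(250,239.5)],.12)[0,:2]; face=L[2][0]+L[2][1]*((face-L[2][0])@L[2][1])
print("tip",tip.round(4),"A",A.round(4),"B",B.round(4),"face",face.round(4))
print("str1",np.linalg.norm(A-tip)-t1,"mid",np.linalg.norm(B-A)-t1-t2,"last",np.linalg.norm(face-B)-t2,"angles",np.degrees(np.diff(ang)))
E
python3 path.py
```

```text
foot [[ 0.5225 -0.3038  0.008 ]
 [ 0.4951 -0.2865  0.008 ]
 [ 0.4691 -0.329   0.008 ]] 0.032439566234728504 0.04984353521241183
ctr [ 0.4958 -0.3164  0.008 ] bore yaw -121.42251672923837
top (497.50442477876106, 257.72566371681415) 113.0 [[ 0.4979 -0.3146  0.088 ]]
scene (184.91044776119404, 188.91044776119404) 67.0 [[ 0.497  -0.3121  0.088 ]]
line [ 0.4463 -0.0268] 97.45 res 0.0007
line [0.4811 0.0677] 21.36 res 0.0004
line [0.5237 0.1305] 93.35 res 0.0006
tip [ 0.4526 -0.0748] A [0.4363 0.0502] B [0.5264 0.0854] face [0.5218 0.1633]
str1 0.10263166845404714 mid 0.05144743045744589 last 0.056175378132846523 angles [-76.09464134  71.99081094]
```

Call:
drive_tool(rows=[[[-0.015, -0.018, 0], 0], [[-0.029, -0.036, 0], 0], [[-0.029, -0.036, 0], 0], [[-0.029, -0.036, 0], 0], [[-0.029, -0.036, 0], 0], [[-0.029, -0.036, 0], 0], [[-0.029, -0.036, 0], 0], [[-0.029, -0.036, 0], 0], [[-0.029, -0.036, 0], 0], [[-0.029, -0.036, 0], 0]], jaw=0.3)

```text
t: 1.1
tool_pos: [0.3643, 0.1511, 0.2497]
tool_rot: [0.625, 3.079, 0.0]
contact_force: [0.8, 0.5, 0.1]
opening: 0.0597
grip_force: 0.0
```

Call:
drive_tool(rows=[[[-0.029, -0.036, 0], 0], [[-0.029, -0.036, 0], 0], [[-0.029, -0.036, 0], 0], [[-0.029, -0.036, 0], 0], [[-0.029, -0.036, 0], 0], [[-0.029, -0.036, 0], 0], [[-0.029, -0.036, 0], 0], [[-0.029, -0.036, 0], 0], [[-0.029, -0.036, 0], 0], [[-0.015, -0.018, 0], 0]])

```text
t: 2.1
tool_pos: [0.4852, -0.2728, 0.2492]
tool_rot: [-0.629, -3.077, 0.0]
contact_force: [0.2, 1.6, 0.8]
opening: 0.0598
grip_force: 0.0
```

Call:
drive_tool(rows=[[[0, 0, 0], 0.14], [[0, 0, 0], 0.14], [[0, 0, 0], 0.14], [[0, 0, 0], 0.14], [[0, 0, 0], 0.14], [[0, 0, 0], 0.14], [[0, 0, 0], 0.14], [[0, 0, 0], 0.14], [[0, 0, 0], 0.14], [[0, 0, 0], 0.14]])

```text
t: 3.1
tool_pos: [0.4849, -0.2695, 0.2494]
tool_rot: [-2.466, -1.944, 0.0]
contact_force: [-0.1, 0.2, 0.4]
opening: 0.0595
grip_force: 0.0
```

Call:
drive_tool(rows=[[[0, 0, 0], 0.14], [[0, 0, 0], 0.14], [[0, 0, 0], 0.037], [[0, 0, 0], 0], [[0, 0, 0], 0]])

```text
t: 3.6
tool_pos: [0.4851, -0.2696, 0.2496]
tool_rot: [-2.738, -1.54, 0.0]
contact_force: [-0.6, 0.8, -0.2]
opening: 0.0598
grip_force: 0.0
```

```bash
cat >> h.py <<'E'
from scipy.spatial.transform import Rotation as Ro
def state():
    o=ctrl.get_obs(); R=Ro.from_rotvec(o["tool_rot"]).as_matrix()
    print("t",round(o["t"],2),"pos",o["tool_pos"].round(4),"yaw",np.degrees(np.arctan2(R[1,0],R[0,0])).round(2),"zaxis",R[:,2].round(3),"F",o["contact_force"].round(2),"T",o["wrist_torque"].round(3),"open",round(o["opening"],4),"gf",o["grip_force"],"q6",round(o["q"][5],2)); return o["tool_pos"],R
def to(target,yaw=None):
    p,R=state(); print("tool shift",(R.T@(np.array(target)-p)).round(4))
    if yaw is not None: print("turn rad",-np.radians(yaw-np.degrees(np.arctan2(R[1,0],R[0,0]))).round(3))
E
python3 -c "
from h import *
to([.4968,-.315,.097],58.6)"
```

```text
t 3.6 pos [ 0.4851 -0.2696  0.2496] yaw 58.71 zaxis [-0.001  0.    -1.   ] F [-0.56  0.81 -0.22] T [-0.016 -0.022  0.036] open 0.0598 gf 0.0 q6 -0.1
tool shift [-0.0327  0.0337  0.1526]
turn rad 0.002
```

Call:
drive_tool(rows=[[[-0.011, 0.011, 0.01], 0], [[-0.011, 0.011, 0.03], 0], [[-0.0107, 0.0117, 0.03], 0], [[0, 0, 0.03], 0], [[0, 0, 0.025], 0], [[0, 0, 0.015], 0], [[0, 0, 0.0115], 0], [[0, 0, 0], 0], [[0, 0, 0], 0]])

```text
t: 4.5
tool_pos: [0.4976, -0.3155, 0.0996]
tool_rot: [2.737, 1.538, 0.001]
contact_force: [-0.3, 0.2, -0.8]
opening: 0.0599
grip_force: 0.0
```

Run:
```python
from h import *
to([.4968,-.315,.098],58.6)
for n,(x,y,w,h,k) in(("top",(440,215,110,90,4)),("scene",(140,130,110,100,4))):
    d=grab(n); W=cv2.resize(d["image"][y:y+h,x:x+w],None,fx=k,fy=k,interpolation=cv2.INTER_CUBIC)
    if n=="top":A=W
A=cv2.copyMakeBorder(A,0,400-A.shape[0],0,0,cv2.BORDER_CONSTANT)
cv2.imwrite("pics/g1.png",cv2.resize(np.hstack([A,W]),(792,360)))
```

```text
t 4.5 pos [ 0.4976 -0.3155  0.0996] yaw 58.67 zaxis [ 0.001 -0.001 -1.   ] F [-0.26  0.17 -0.77] T [-0.063  0.016  0.04 ] open 0.0599 gf 0.0 q6 -0.14
tool shift [ 0.0001 -0.001   0.0016]
turn rad 0.001
```

View pics/g1.png

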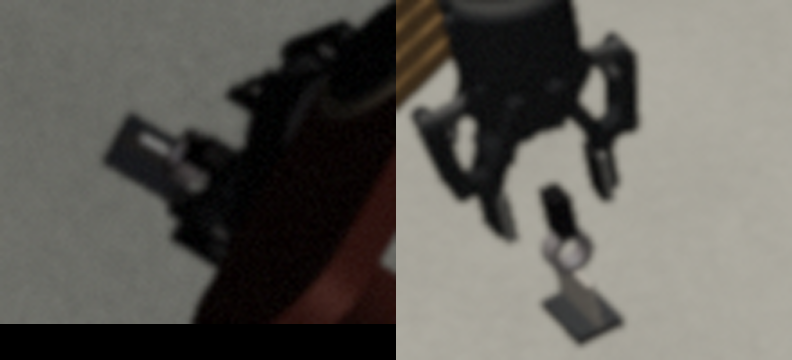

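The fingers stand either side of the grip block (scene crop, block at about (557,212)), so the grasp lines up. I'll close the jaws and then lift.

Call:
drive_tool(rows=[[[0, 0, 0.001], 0], [[0, 0, 0], 0], [[0, 0, 0], 0], [[0, 0, 0], 0], [[0, 0, 0], 0], [[0, 0, 0], 0], [[0, 0, 0], 0], [[0, 0, 0], 0]], jaw=1, grip_force=40)

```text
t: 5.4
tool_pos: [0.4971, -0.3153, 0.0978]
tool_rot: [2.739, 1.539, 0.0]
contact_force: [-1.5, -0.2, 3.4]
opening: 0.0136
grip_force: 43.0
```

Call:
drive_tool(rows=[[[0, 0, 0], 0], [[0, 0, -0.01], 0], [[0, 0, -0.02], 0], [[0, 0, -0.025], 0], [[0, 0, -0.025], 0], [[0, 0, -0.02], 0], [[0, 0, 0], 0], [[0, 0, 0], 0]])

```text
t: 6.2
tool_pos: [0.4968, -0.315, 0.1971]
tool_rot: [-2.739, -1.539, 0.0]
contact_force: [-0.4, 0.1, -2.3]
opening: 0.0131
grip_force: 42.5
```

Run:
```python
from h import *
to([.4968,-.315,.098],58.6)
import pickle
d=grab("scene"); pickle.dump(d,open("s2.pkl","wb"))
p=proj(d,[[.497,-.315,.06+.1]])[0].astype(int); x,y=max(p[0]-50,0),max(p[1]-70,0); print(x,y)
cv2.imwrite("pics/g2.png",cv2.resize(d["image"][y:y+110,x:x+110],None,fx=5,fy=5,interpolation=cv2.INTER_CUBIC))
```

```text
t 6.2 pos [ 0.4968 -0.315   0.1971] yaw 58.66 zaxis [-0.  0. -1.] F [-0.42  0.11 -2.29] T [-0.002  0.042 -0.019] open 0.0131 gf 42.46540725231171 q6 -0.14
tool shift [-0.      0.      0.0991]
turn rad 0.001
127 92
```

View pics/g2.png

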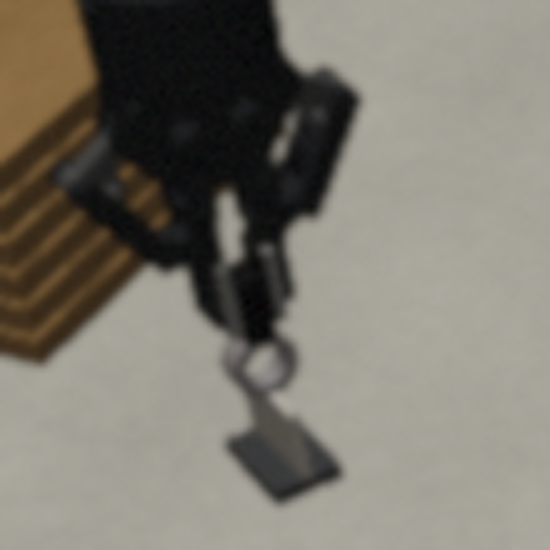

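The carrier is lifted and held straight. Next I'll move it to about 40 mm before the tip, yaw it to the rail heading and bring it to wire height.

Call:
drive_tool(rows=[[[0.01, -0.009, 0], 0], [[0.025, -0.023, 0], 0], [[0.027, -0.025, 0], 0], [[0.027, -0.025, 0], 0], [[0.027, -0.025, 0], 0], [[0.025, -0.022, 0], 0], [[0.01, -0.0086, 0], 0]])

```text
t: 6.95
tool_pos: [0.4563, -0.1114, 0.1957]
tool_rot: [-2.734, -1.541, 0.002]
contact_force: [-0.0, -0.5, -2.2]
opening: 0.0132
grip_force: 42.4
```

Call:
drive_tool(rows=[[[0, 0, 0.006], -0.077], [[0, 0, 0.009], -0.12], [[0, 0, 0.009], -0.12], [[0, 0, 0.008], -0.12], [[0, 0, 0.005], -0.12], [[0, 0, 0], -0.12], [[0, 0, 0], 0], [[0, 0, 0], 0]])

```text
t: 7.75
tool_pos: [0.4577, -0.1146, 0.1599]
tool_rot: [-2.075, -2.358, 0.001]
contact_force: [0.8, 0.3, -2.3]
opening: 0.0131
grip_force: 42.4
```

Run:
```python
from h import *
to([.4578,-.1145,.160],97.45)
import pickle
o=[]
for n in("scene","top"):
    d=grab(n); pickle.dump(d,open(n+"3.pkl","wb"))
    p=proj(d,[[.455,-.09,.12]])[0].astype(int); x,y=p[0]-40,p[1]-40; print(n,x,y)
    o.append(cv2.resize(d["image"][y:y+80,x:x+80],None,fx=5,fy=5,interpolation=cv2.INTER_CUBIC))
    print(proj(d,[[.4526,-.0748,.12],[.4578,-.1145,.12]]).round(1))
cv2.imwrite("pics/g3.png",np.hstack(o))
```

```text
t 7.75 pos [ 0.4577 -0.1146  0.1599] yaw 97.3 zaxis [-0.001  0.    -1.   ] F [ 0.77  0.27 -2.33] T [-0.015 -0.073  0.022] open 0.0131 gf 42.3596316576004 q6 -0.53
tool shift [ 0.0001  0.0001 -0.0001]
turn rad -0.003
scene 241 148
[[288.4 189.9]
 [270.7 187.2]]
top 346 238
[[378.1 279.8]
 [399.4 277.3]]
```

View pics/g3.png

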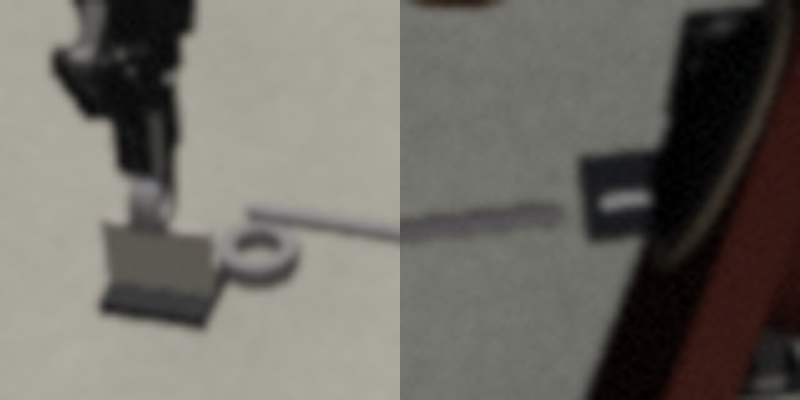

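The scene crop shows the ring at about (271,189), level with the tip at about (290.5,191). The top crop shows the wire tip at (378,281) and the foot's leading edge from (382.6,269.4) to (384,286). I'll check the lateral offset numerically.

Run:
```python
from h import *
import pickle
t=pickle.load(open("top3.pkl","rb"));s=pickle.load(open("scene3.pkl","rb"))
d=np.array([-.1297,.9916]);n=np.array([d[1],-d[0]]); b=np.array([.4577,-.1146]);tip=np.array([.4526,-.0748])
lat=lambda P:((P[:,:2]-tip)@n*1000).round(2)
print("foot edge lat", lat(plane(t,[(382.6,269.4),(384,286)],.070)), "tcp lat",lat(b[None]))
c=s["image"];
g=cv2.cvtColor(t["image"],cv2.COLOR_BGR2GRAY).astype(float)
o=[]
for k in range(340,377,4):
    bg=np.median(g[268:296,k]); w=np.clip(bg-4-g[268:296,k],0,None); w[w<4]=0;o.append((k,(w*np.arange(268,296)).sum()/w.sum()))
print("wire lat",lat(plane(t,o,.12)))
# plate stripe (white) at z=.062+.044
m=g[270:287,382:398]; ys,xs=np.where(m>130); print(len(xs)); 
if len(xs): print("plate lat",lat(plane(t,[(xs.mean()+382,ys.mean()+270)],.106)))
# scene: wire z near tip, via plane containing wire line (vertical)
G=cv2.cvtColor(c,cv2.COLOR_BGR2GRAY).astype(float)
for y in (0.02,.03,.04,.05,.06,.07):
    q=tip+d*y; u,v=proj(s,[[*q,.12]])[0]; k=int(round(u)); v0=int(round(v)); col=G[v0-6:v0+9,k]; print(y,k,v.round(1),col.astype(int))
```

```text
foot edge lat [ 16.56 -15.97] tcp lat [-0.1]
wire lat [-0.45  0.41 -0.44  0.39 -0.2   0.08 -0.03 -0.1   0.41 -0.86]
0
0.02 297 191.3 [163 163 163 160 152 135 110 104 125 137 132 122 123 132 132]
0.03 302 192.0 [164 164 163 156 147 131 109 116 145 160 162 161 160 158 160]
0.04 306 192.7 [164 165 163 156 142 122 107 132 156 162 162 161 161 162 162]
0.05 311 193.4 [166 166 165 163 153 138 116 107 134 156 162 162 163 163 163]
0.06 315 194.0 [165 165 163 158 148 132 110 117 146 160 163 165 166 165 164]
0.07 320 194.7 [164 164 162 154 144 127 107 121 149 163 165 166 165 167 168]
```

Alignment is within 1 mm, so I'll thread it slowly.

Call:
drive_tool(rows=[[[0.005, 0, 0], -0.003], [[0.007, 0, 0], 0], [[0.007, 0, 0], 0], [[0.007, 0, 0], 0], [[0.007, 0, 0], 0], [[0.007, 0, 0], 0], [[0.007, 0, 0], 0], [[0.007, 0, 0], 0], [[0.006, 0, 0], 0], [[0, 0, 0], 0]])

```text
t: 8.85
tool_pos: [0.45, -0.0545, 0.1605]
tool_rot: [-2.068, -2.365, -0.0]
contact_force: [0.1, -0.5, -1.3]
opening: 0.0129
grip_force: 42.4
```

Run:
```python
from h import *
p,R=state()
import pickle
o=[]
for n in("scene","top"):
    d=grab(n); pickle.dump(d,open(n+"4.pkl","wb"))
    q=proj(d,[[p[0],p[1],.12]])[0].astype(int); x,y=q[0]-40,q[1]-40; print(n,x,y,q)
    o.append(cv2.resize(d["image"][y:y+80,x:x+80],None,fx=5,fy=5,interpolation=cv2.INTER_CUBIC))
cv2.imwrite("pics/g4.png",np.hstack(o))
```

```text
t 8.85 pos [ 0.45   -0.0545  0.1605] yaw 97.67 zaxis [-0.  0. -1.] F [ 0.09 -0.54 -1.32] T [ 0.051 -0.012  0.042] open 0.0129 gf 42.43492126464844 q6 -0.42
scene 257 151 [297 191]
top 327 241 [367 281]
```

View pics/g4.png

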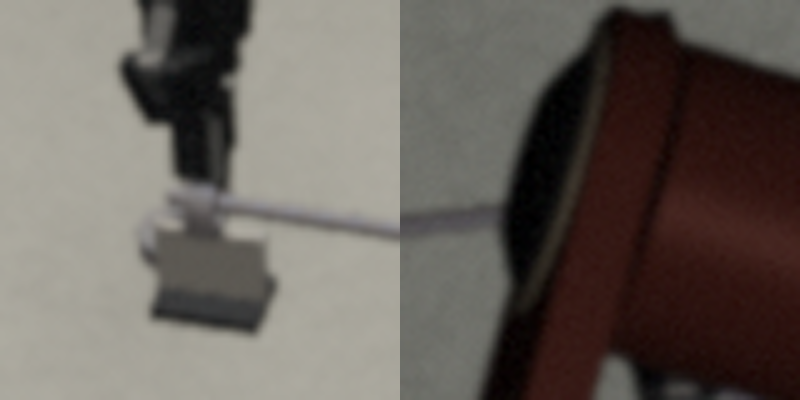

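The ring is threaded: the tip sticks out to the left of it at about (293,190) in the scene view, and the wire runs through the bore. Now I'll plan the path round the bends.

```bash
cat > plan.py <<'E'
import sys,io,contextlib
with contextlib.redirect_stdout(io.StringIO()): from path import *
a=ang; d=[l[1] for l in L]
segs=[]; s1l=np.linalg.norm(A-tip)-t1
pts=[]; # dense s,x,y,yaw
def add(p,yaw): pts.append((*p,yaw))
for u in np.arange(-.05,s1l,.0005): add(tip+d[0]*u,a[0])
def arc(P,a0,a1,t):
    p0=P-t*np.array([np.cos(a0),np.sin(a0)]); sg=np.sign(a1-a0); c=p0+.03*sg*np.array([-np.sin(a0),np.cos(a0)])
    for k in np.linspace(0,1,80): th=a0+(a1-a0)*k; add(c+.03*sg*np.array([np.sin(th),-np.cos(th)]),th)
arc(A,a[0],a[1],t1)
m0=A+d[1]*t1;m1=B-d[1]*t2
for k in np.linspace(0.01,.99,100): add(m0+(m1-m0)*k,a[1])
arc(B,a[1],a[2],t2)
e=B+d[2]*t2
for u in np.arange(.0005,.08,.0005): add(e+d[2]*u,a[2])
P=np.array(pts); S=np.r_[0,np.cumsum(np.hypot(*np.diff(P[:,:2],axis=0).T))]-.05
at=lambda s:[np.interp(s,S,P[:,k]) for k in range(3)]
sf=S[-1]-.08+.0+np.dot(face-e,d[2])
def rows(steps,z,dz=0):
    pos,R=state(); yaw=np.arctan2(R[1,0],R[0,0]); p=pos[:2].copy(); s=S[np.argmin(np.hypot(*(P[:,:2]-p).T))]
    print("s",s.round(4),"face s",sf.round(4),"bends",[x.round(4) for x in(s1l,s1l+.03*abs(a[1]-a[0]),sf-np.dot(face-e,d[2])-.03*abs(a[2]-a[1]),sf-np.dot(face-e,d[2]))],"zerr",(z-pos[2]).round(4))
    out=[]
    for st in steps:
        s+=st; x,y,w=at(s); dv=np.array([x,y])-p; tx=np.array([np.cos(yaw),np.sin(yaw)]);ty=np.array([np.sin(yaw),-np.cos(yaw)])
        r=[round(dv@tx,4),round(dv@ty,4)]; tr=round(-(w-yaw),3); p=p+r[0]*tx+r[1]*ty; yaw-=tr; out.append([[*map(float,r),dz],float(tr)])
    for i in range(0,len(out),10): print(out[i:i+10])
E
python3 -c "
from plan import *
rows([.008]*10+[.0025]*20,.160)"
```

```text
t 8.95 pos [ 0.4501 -0.0551  0.1605] yaw 97.64 zaxis [ 0. -0. -1.] F [-0.45 -0.49 -2.36] T [-0.006 -0.011  0.006] open 0.0127 gf 42.435868978500366 q6 -0.42
s 0.02 face s 0.2873 bends [np.float64(0.1026), np.float64(0.1425), np.float64(0.1934), np.float64(0.2311)] zerr -0.0005
[[[0.0081, -0.0, 0], 0.003], [[0.008, -0.0, 0], 0.0], [[0.008, -0.0, 0], 0.0], [[0.008, -0.0, 0], 0.0], [[0.008, -0.0, 0], 0.0], [[0.008, -0.0, 0], 0.0], [[0.008, -0.0, 0], 0.0], [[0.008, -0.0, 0], 0.0], [[0.008, -0.0, 0], 0.0], [[0.008, -0.0, 0], 0.0]]
[[[0.0025, -0.0, 0], 0.0], [[0.0025, 0.0001, 0], 0.079], [[0.0025, 0.0001, 0], 0.083], [[0.0025, 0.0001, 0], 0.084], [[0.0025, 0.0001, 0], 0.083], [[0.0025, 0.0001, 0], 0.084], [[0.0025, 0.0001, 0], 0.083], [[0.0025, 0.0001, 0], 0.083], [[0.0025, 0.0001, 0], 0.084], [[0.0025, 0.0001, 0], 0.083]]
[[[0.0025, 0.0001, 0], 0.083], [[0.0025, 0.0001, 0], 0.084], [[0.0025, 0.0001, 0], 0.083], [[0.0025, 0.0001, 0], 0.083], [[0.0025, 0.0002, 0], 0.084], [[0.0025, 0.0001, 0], 0.083], [[0.0025, 0.0001, 0], 0.082], [[0.0025, -0.0, 0], 0.0], [[0.0025, -0.0, 0], 0.0], [[0.0025, -0.0, 0], 0.0]]
```

Call:
drive_tool(rows=[[[0.006, 0, 0], 0.003], [[0.008, 0, 0], 0], [[0.008, 0, 0], 0], [[0.008, 0, 0], 0], [[0.008, 0, 0], 0], [[0.008, 0, 0], 0], [[0.008, 0, 0], 0], [[0.008, 0, 0], 0], [[0.008, 0, 0], 0], [[0.008, 0, 0], 0]])

```text
t: 9.95
tool_pos: [0.4398, 0.0229, 0.1605]
tool_rot: [2.072, 2.361, -0.0]
contact_force: [0.5, -0.1, -2.7]
opening: 0.0128
grip_force: 42.4
```

Call:
drive_tool(rows=[[[0.004, 0, 0], 0], [[0.001, 0, 0], 0.04], [[0.0025, 0.0001, 0], 0.083], [[0.0025, 0.0001, 0], 0.083], [[0.0025, 0.0001, 0], 0.084], [[0.0025, 0.0001, 0], 0.083]])

```text
t: 10.55
tool_pos: [0.44, 0.0373, 0.1605]
tool_rot: [2.478, 1.931, -0.0]
contact_force: [0.3, 0.2, -1.0]
opening: 0.0134
grip_force: 42.5
```

```bash
python3 -c "
from plan import *
rows([.0025]*13+[.008]*5,.160)"
```

```text
t 10.55 pos [0.44   0.0373 0.1605] yaw 75.87 zaxis [-0. -0. -1.] F [ 0.3   0.16 -1.02] T [0.039 0.026 0.038] open 0.0134 gf 42.48900890350342 q6 0.16
s 0.1132 face s 0.2873 bends [np.float64(0.1026), np.float64(0.1425), np.float64(0.1934), np.float64(0.2311)] zerr -0.0005
[[[0.0026, -0.0002, 0], 0.06], [[0.0025, 0.0001, 0], 0.083], [[0.0025, 0.0001, 0], 0.083], [[0.0025, 0.0001, 0], 0.084], [[0.0025, 0.0001, 0], 0.083], [[0.0025, 0.0001, 0], 0.083], [[0.0025, 0.0001, 0], 0.084], [[0.0025, 0.0001, 0], 0.083], [[0.0025, 0.0001, 0], 0.083], [[0.0025, 0.0001, 0], 0.084]]
[[[0.0025, 0.0001, 0], 0.083], [[0.0025, 0.0001, 0], 0.059], [[0.0025, 0.0, 0], -0.0], [[0.008, 0.0, 0], -0.0], [[0.008, 0.0, 0], -0.0], [[0.008, -0.0, 0], -0.0], [[0.008, -0.0, 0], -0.0], [[0.008, -0.0, 0], -0.0]]
```

No contact force so far, so I'll continue.

Call:
drive_tool(rows=[[[0.0026, -0.0002, 0], 0.06], [[0.0025, 0.0001, 0], 0.083], [[0.0025, 0.0001, 0], 0.083], [[0.0025, 0.0001, 0], 0.084], [[0.0025, 0.0001, 0], 0.083], [[0.0025, 0.0001, 0], 0.083], [[0.0025, 0.0001, 0], 0.084]])

```text
t: 11.25
tool_pos: [0.4483, 0.0525, 0.1605]
tool_rot: [2.915, 1.171, -0.0]
contact_force: [0.4, 0.2, -2.0]
opening: 0.0129
grip_force: 42.5
```

Call:
drive_tool(rows=[[[0.0025, 0.0001, 0], 0.083], [[0.0025, 0.0001, 0], 0.083], [[0.0025, 0.0001, 0], 0.084], [[0.0025, 0.0001, 0], 0.083], [[0.0025, 0.0001, 0], 0.059], [[0.0025, 0, 0], 0], [[0.006, 0, 0], 0], [[0.006, 0, 0], 0], [[0, 0, 0], 0]])

```text
t: 12.15
tool_pos: [0.473, 0.0645, 0.1607]
tool_rot: [3.086, 0.588, 0.001]
contact_force: [-0.4, -0.8, -1.1]
opening: 0.0132
grip_force: 42.4
```

Run:
```python
from plan import *
rows([.007]*5+[.0025]*18,.160)
p,R=state(); o=[]
for n in("scene","top"):
    d_=grab(n); q=proj(d_,[[p[0],p[1],.12]])[0].astype(int); x,y=q[0]-40,q[1]-40; print(n,x,y,q)
    o.append(cv2.resize(d_["image"][y:y+80,x:x+80],None,fx=5,fy=5,interpolation=cv2.INTER_CUBIC))
cv2.imwrite("pics/g5.png",np.hstack(o))
```

```text
t 12.15 pos [0.473  0.0645 0.1607] yaw 21.58 zaxis [ 0.  0. -1.] F [-0.44 -0.8  -1.13] T [-0.025  0.024  0.002] open 0.0132 gf 42.446317076683044 q6 1.17
s 0.1583 face s 0.2873 bends [np.float64(0.1026), np.float64(0.1425), np.float64(0.1934), np.float64(0.2311)] zerr -0.0007
[[[0.0069, -0.0, 0], 0.004], [[0.007, -0.0001, 0], -0.0], [[0.007, 0.0, 0], -0.0], [[0.007, 0.0, 0], -0.0], [[0.007, 0.0, 0], -0.0], [[0.0025, -0.0, 0], -0.062], [[0.0025, -0.0001, 0], -0.083], [[0.0025, -0.0001, 0], -0.083], [[0.0025, -0.0001, 0], -0.084], [[0.0025, -0.0001, 0], -0.083]]
[[[0.0025, -0.0001, 0], -0.083], [[0.0025, -0.0001, 0], -0.084], [[0.0025, -0.0002, 0], -0.083], [[0.0025, -0.0001, 0], -0.083], [[0.0025, -0.0001, 0], -0.084], [[0.0025, -0.0001, 0], -0.083], [[0.0025, -0.0001, 0], -0.083], [[0.0025, -0.0001, 0], -0.084], [[0.0024, -0.0001, 0], -0.083], [[0.0025, -0.0001, 0], -0.083]]
[[[0.0025, -0.0, 0], -0.029], [[0.0025, -0.0, 0], 0.0], [[0.0025, -0.0, 0], 0.0]]
t 12.15 pos [0.473  0.0645 0.1607] yaw 21.58 zaxis [ 0.  0. -1.] F [-0.44 -0.8  -1.13] T [-0.025  0.024  0.002] open 0.0132 gf 42.446317076683044 q6 1.17
scene 305 170 [345 210]
top 263 227 [303 267]
```

View pics/g5.png

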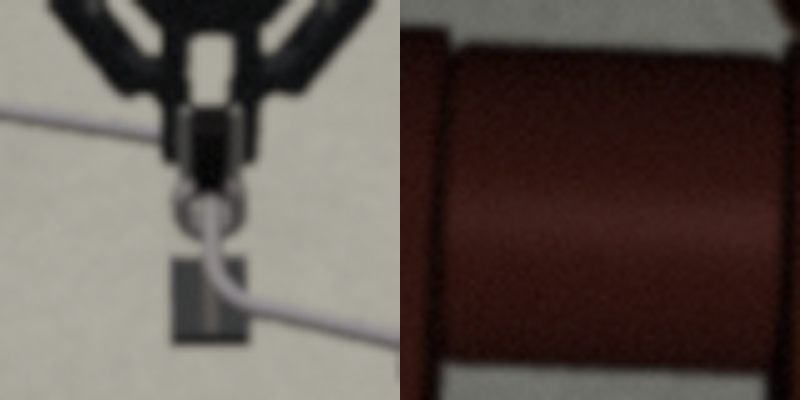

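After the first bend the ring sits centred round the wire, at about (347,212) in the scene view. Next is the second bend.

Call:
drive_tool(rows=[[[0.005, 0, 0], 0.004], [[0.007, 0, 0], 0], [[0.007, 0, 0], 0], [[0.007, 0, 0], 0], [[0.007, 0, 0], 0], [[0.0019, 0, 0], 0], [[0.0025, 0, 0], -0.062], [[0.0025, -0.0001, 0], -0.083], [[0.0025, -0.0001, 0], -0.083], [[0.0025, -0.0001, 0], -0.084]])

```text
t: 13.25
tool_pos: [0.5135, 0.0819, 0.1604]
tool_rot: [-2.958, -1.058, 0.001]
contact_force: [0.7, -1.0, -2.6]
opening: 0.0132
grip_force: 42.4
```

```bash
python3 -c "
from plan import *
rows([.0025]*14+[.005]*4,.160)"
```

```text
t 13.25 pos [0.5135 0.0819 0.1604] yaw 39.38 zaxis [-0. -0. -1.] F [ 0.69 -1.04 -2.59] T [0.004 0.022 0.035] open 0.0132 gf 42.36391603946686 q6 0.9
s 0.2025 face s 0.2873 bends [np.float64(0.1026), np.float64(0.1425), np.float64(0.1934), np.float64(0.2311)] zerr -0.0004
[[[0.0024, 0.0001, 0], -0.055], [[0.0025, -0.0001, 0], -0.083], [[0.0025, -0.0002, 0], -0.084], [[0.0025, -0.0001, 0], -0.083], [[0.0025, -0.0001, 0], -0.083], [[0.0025, -0.0001, 0], -0.084], [[0.0024, -0.0001, 0], -0.083], [[0.0025, -0.0001, 0], -0.083], [[0.0025, -0.0001, 0], -0.084], [[0.0025, -0.0001, 0], -0.083]]
[[[0.0025, -0.0001, 0], -0.083], [[0.0025, -0.0001, 0], -0.054], [[0.0025, 0.0, 0], 0.0], [[0.0025, 0.0, 0], 0.0], [[0.005, 0.0, 0], 0.0], [[0.005, 0.0, 0], 0.0], [[0.005, 0.0, 0], 0.0], [[0.005, 0.0, 0], 0.0]]
```

Call:
drive_tool(rows=[[[0.0024, 0.0001, 0], -0.055], [[0.0025, -0.0001, 0], -0.083], [[0.0025, -0.0002, 0], -0.084], [[0.0025, -0.0001, 0], -0.083], [[0.0025, -0.0001, 0], -0.083], [[0.0025, -0.0001, 0], -0.084], [[0.0025, -0.0001, 0], -0.083]])

```text
t: 13.95
tool_pos: [0.5235, 0.0958, 0.1604]
tool_rot: [-2.555, -1.828, 0.0]
contact_force: [-0.1, -0.2, -1.7]
opening: 0.0136
grip_force: 42.4
```

Call:
drive_tool(rows=[[[0.0025, -0.0001, 0], -0.083], [[0.0025, -0.0001, 0], -0.084], [[0.0025, -0.0001, 0], -0.083], [[0.0025, -0.0001, 0], -0.083], [[0.0025, -0.0001, 0], -0.054], [[0.0025, 0, 0], 0], [[0.005, 0, 0], 0], [[0.005, 0, 0], 0], [[0, 0, 0], 0]])

```text
t: 14.85
tool_pos: [0.5243, 0.1212, 0.1605]
tool_rot: [-2.159, -2.282, -0.0]
contact_force: [0.1, -0.3, -1.0]
opening: 0.0137
grip_force: 42.4
```

Run:
```python
from plan import *
rows([.005]*7,.160)
p,R=state(); d_=grab("scene"); q=proj(d_,[[p[0],p[1],.12]])[0]; f=proj(d_,[[*face,.12]])[0]
x,y=int(q[0])-50,int(q[1])-50; print(x,y,q,f)
cv2.imwrite("pics/g6.png",cv2.resize(d_["image"][y:y+100,x:x+120],None,fx=6,fy=6,interpolation=cv2.INTER_CUBIC))
```

```text
t 14.85 pos [0.5243 0.1212 0.1605] yaw 93.17 zaxis [-0.  0. -1.] F [ 0.14 -0.34 -1.01] T [-0.035  0.003  0.008] open 0.0137 gf 42.415979504585266 q6 0.03
s 0.2456 face s 0.2873 bends [np.float64(0.1026), np.float64(0.1425), np.float64(0.1934), np.float64(0.2311)] zerr -0.0005
[[[0.005, -0.0, 0], -0.003], [[0.005, -0.0, 0], -0.0], [[0.005, -0.0, 0], -0.0], [[0.005, -0.0, 0], -0.0], [[0.005, -0.0, 0], -0.0], [[0.005, -0.0, 0], -0.0], [[0.005, -0.0, 0], -0.0]]
t 14.85 pos [0.5243 0.1212 0.1605] yaw 93.17 zaxis [-0.  0. -1.] F [ 0.14 -0.34 -1.01] T [-0.035  0.003  0.008] open 0.0137 gf 42.415979504585266 q6 0.03
313 183 [363.50452424 233.50043827] [384.18632924 237.94732102]
```

View pics/g6.png

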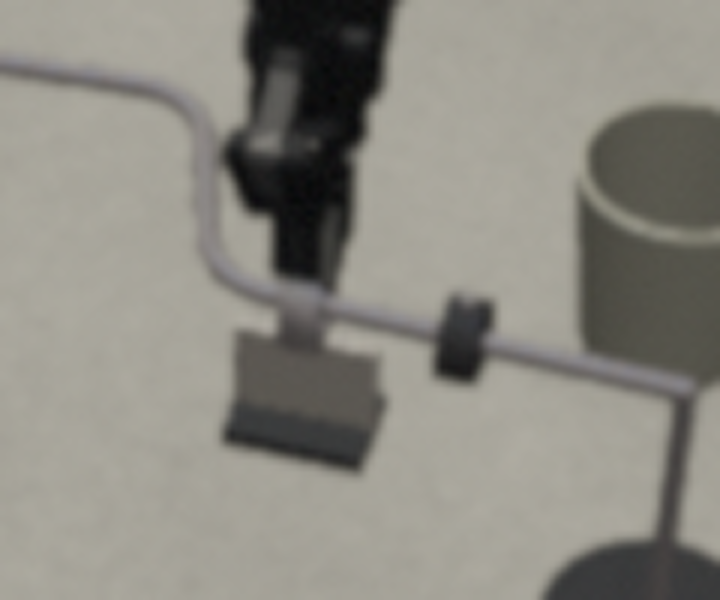

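The ring is on the last straight at about (363,234). The stop's near face is at about (387,239), roughly 40 mm of travel ahead. I'll advance 28 mm and then creep.

Call:
drive_tool(rows=[[[0.004, 0, 0], -0.003], [[0.005, 0, 0], 0], [[0.005, 0, 0], 0], [[0.005, 0, 0], 0], [[0.005, 0, 0], 0], [[0.004, 0, 0], 0], [[0, 0, 0], 0]])

```text
t: 15.6
tool_pos: [0.5229, 0.1469, 0.161]
tool_rot: [2.153, 2.283, -0.007]
contact_force: [-0.2, -7.1, 0.9]
opening: 0.0129
grip_force: 42.7
```

Call:
drive_tool(rows=[[[0.001, 0, 0], 0], [[0.001, 0, 0], 0], [[0.001, 0, 0], 0], [[0, 0, 0], 0]])

```text
t: 16.0
tool_pos: [0.5222, 0.1521, 0.1598]
tool_rot: [-2.155, -2.284, -0.0]
contact_force: [0.8, 1.1, -4.0]
opening: 0.0134
grip_force: 41.9
```

Call:
drive_tool(rows=[[[0.001, 0, 0], 0], [[0.001, 0, 0], 0], [[0, 0, 0], 0]])

```text
t: 16.3
tool_pos: [0.522, 0.1534, 0.1599]
tool_rot: [-2.156, -2.285, 0.002]
contact_force: [0.2, -0.7, -5.1]
opening: 0.0131
grip_force: 41.7
```

Call:
drive_tool(rows=[[[0.001, 0, 0], 0], [[0, 0, 0], 0]])

```text
t: 16.5
tool_pos: [0.522, 0.1543, 0.1599]
tool_rot: [-2.156, -2.285, 0.002]
contact_force: [-0.8, -2.4, -6.0]
opening: 0.013
grip_force: 41.6
```

The plate is catching under the stop: it lies 14 mm below the bore centre and the stop's radius is 15 mm. The reading fits, with Fy at -7 N and then the plate pressed down. I'll back off and lower the ring so it hangs below the wire axis.

Call:
drive_tool(rows=[[[-0.001, 0, 0], 0], [[-0.002, 0, 0], 0], [[-0.003, 0, 0], 0], [[-0.004, 0, 0], 0], [[-0.004, 0, 0], 0], [[0, 0, 0], 0], [[0, 0, 0], 0]])

```text
t: 17.2
tool_pos: [0.524, 0.1402, 0.1616]
tool_rot: [2.156, 2.283, 0.002]
contact_force: [0.1, 0.7, -2.1]
opening: 0.0131
grip_force: 42.2
```

Run:
```python
from plan import *
rows([.005],.160)
p,R=state(); import pickle; d_=grab("scene"); pickle.dump(d_,open("s7.pkl","wb")); q=proj(d_,[[p[0],p[1],.12]])[0]
x,y=int(q[0])-50,int(q[1])-50; print(x,y,q)
cv2.imwrite("pics/g7.png",cv2.resize(d_["image"][y:y+90,x:x+100],None,fx=6,fy=6,interpolation=cv2.INTER_CUBIC))
```

```text
t 17.2 pos [0.524  0.1402 0.1616] yaw 93.29 zaxis [ 0.002  0.    -1.   ] F [ 0.06  0.72 -2.11] T [ 0.033 -0.024 -0.004] open 0.0131 gf 42.21776783466339 q6 0.07
s 0.2646 face s 0.2873 bends [np.float64(0.1026), np.float64(0.1425), np.float64(0.1934), np.float64(0.2311)] zerr -0.0016
[[[0.005, -0.0008, 0], -0.001]]
t 17.2 pos [0.524  0.1402 0.1616] yaw 93.29 zaxis [ 0.002  0.    -1.   ] F [ 0.06  0.72 -2.11] T [ 0.033 -0.024 -0.004] open 0.0131 gf 42.21776783466339 q6 0.07
322 185 [372.67491757 235.76425988]
```

View pics/g7.png

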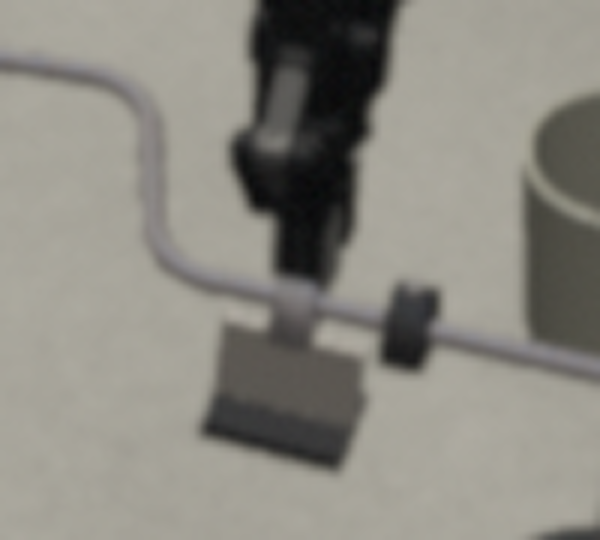

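The carrier has pitched about 3–4° nose-down in the grip, which is harmless because it will hang free after release. Its plate front is now at (322+362/6, 185+362/6) ≈ (382,245), clear of the stop. I'll lower it 4 mm and go on.

Call:
drive_tool(rows=[[[0, 0, 0.001], 0], [[0, 0, 0.001], 0], [[0, 0, 0.001], 0], [[0, 0, 0.001], 0], [[0, 0, 0], 0], [[0, 0, 0], 0]])

```text
t: 17.85
tool_pos: [0.5232, 0.1405, 0.1564]
tool_rot: [-2.156, -2.285, 0.0]
contact_force: [-0.2, -0.5, -1.0]
opening: 0.0128
grip_force: 42.2
```

Call:
drive_tool(rows=[[[0.002, 0, 0], 0], [[0.002, 0, 0], 0], [[0.002, 0, 0], 0], [[0.002, 0, 0], 0], [[0, 0, 0], 0]])

```text
t: 18.35
tool_pos: [0.5227, 0.1488, 0.1565]
tool_rot: [-2.156, -2.285, -0.0]
contact_force: [-0.9, 0.4, -0.6]
opening: 0.0127
grip_force: 42.2
```

Call:
drive_tool(rows=[[[0.0015, 0, 0], 0], [[0.0015, 0, 0], 0], [[0, 0, 0], 0]])

```text
t: 18.65
tool_pos: [0.5226, 0.1516, 0.1565]
tool_rot: [-2.156, -2.285, -0.0]
contact_force: [0.3, -1.1, -0.9]
opening: 0.0131
grip_force: 42.2
```

Call:
drive_tool(rows=[[[0.0015, 0, 0], 0], [[0.0015, 0, 0], 0], [[0, 0, 0], 0]])

```text
t: 18.95
tool_pos: [0.5224, 0.1546, 0.1565]
tool_rot: [-2.156, -2.285, -0.0]
contact_force: [-0.3, -0.1, -1.1]
opening: 0.0133
grip_force: 42.2
```

It passes under freely now. I'll creep up to contact.

Call:
drive_tool(rows=[[[0.001, 0, 0], 0], [[0.001, 0, 0], 0], [[0, 0, 0], 0]])

```text
t: 19.25
tool_pos: [0.5223, 0.1566, 0.1565]
tool_rot: [-2.156, -2.285, -0.0]
contact_force: [-0.1, -1.4, -2.8]
opening: 0.0134
grip_force: 42.2
```

Call:
drive_tool(rows=[[[0.001, 0, 0], 0], [[0.001, 0, 0], 0], [[0, 0, 0], 0]])

```text
t: 19.55
tool_pos: [0.5221, 0.1586, 0.1565]
tool_rot: [-2.156, -2.285, 0.0]
contact_force: [0.1, -0.8, -2.3]
opening: 0.0132
grip_force: 42.2
```

Call:
drive_tool(rows=[[[0.001, 0, 0], 0], [[0, 0, 0], 0]])

```text
t: 19.75
tool_pos: [0.5221, 0.1594, 0.1565]
tool_rot: [2.156, 2.285, -0.0]
contact_force: [-0.5, -0.9, -1.4]
opening: 0.0132
grip_force: 42.2
```

Call:
drive_tool(rows=[[[0.001, 0, 0], 0], [[0, 0, 0], 0]])

```text
t: 19.95
tool_pos: [0.5221, 0.1597, 0.1565]
tool_rot: [2.155, 2.284, -0.002]
contact_force: [0.5, -4.8, -0.8]
opening: 0.0133
grip_force: 42.3
```

Contact, with about 4.8 N on the stop. I'll hold briefly and read the force.

Call:
drive_tool(rows=[[[0, 0, 0], 0], [[0, 0, 0], 0]])

```text
t: 20.15
tool_pos: [0.5221, 0.1597, 0.1565]
tool_rot: [2.156, 2.284, -0.002]
contact_force: [1.0, -4.5, -0.9]
opening: 0.0133
grip_force: 42.3
```

Run:
```python
from plan import *
p,R=state(); import pickle; d_=grab("scene"); pickle.dump(d_,open("s8.pkl","wb"))
g=cv2.cvtColor(d_["image"],cv2.COLOR_BGR2GRAY); f=proj(d_,[[*face,.12]])[0]; print(f,proj(d_,[[p[0],p[1],.117]]))
np.set_printoptions(linewidth=200); print(g[228:262:2,368:404])
```

```text
t 20.15 pos [0.5221 0.1597 0.1565] yaw 93.31 zaxis [-0.    -0.002 -1.   ] F [ 0.99 -4.45 -0.93] T [-0.936 -0.005 -0.037] open 0.0133 gf 42.291060090065 q6 0.1
[384.18632924 237.94732102] [[382.33842777 238.69778847]]
[[167 167 166 165 164 164 165 162 146 101  53  23  17  18  20  18  20  28  45  59  59  75 121 155 163 163 164 165 166 168 168 166 165 165 166 166]
 [166 166 166 167 166 165 165 161 144  99  48  22  16  22  20  15  19  38  55  65  89 125 151 159 163 164 165 164 165 165 165 166 166 166 165 165]
 [152 156 157 158 161 163 163 159 139  88  40  20  20  22  24  20  21  36  55  63  72 104 129 134 133 134 138 149 162 165 165 166 167 166 165 165]
 [119 125 130 133 138 141 143 139 126  95  70  59  52  45  37  29  27  42  56  62  62  67  74  75  66  56  69 119 158 167 167 167 167 166 167 166]
 [132 124 117 109 106 106 108 111 116 120 123 124 121 117 111  99  83  75  64  59  58  59  59  57  55  48  66 120 159 168 167 168 167 166 165 164]
 [165 164 162 159 156 151 146 138 126 112 113 118 122 124 124 116 100  91  66  49  49  51  55  54  53  69 104 134 155 160 161 162 163 162 161 163]
 
[... 916 characters left out ...]
89  87  88  88  87  86  86  87  88  88  87  88  88  88  95 121 153 164 167 167 166 166 166 165 165 165 165 165]
 [ 73  77  76  79  84  88  86  86  87  87  87  87  87  87  88  88  87  88  86  88  89  86  89 109 141 160 163 165 166 165 167 168 169 169 167 167]
 [ 60  58  58  61  62  65  67  70  72  74  78  84  87  84  86  86  88  87  87  88  87  86  88 114 149 162 166 165 166 167 169 170 171 170 168 168]
 [ 57  58  58  59  59  58  58  58  60  58  60  64  63  62  68  75  81  79  81  81  84  88 104 136 159 165 165 164 167 169 169 170 169 168 168 168]
 [ 42  44  47  49  52  53  56  57  57  58  58  58  57  58  58  58  59  60  59  60  63  83 124 158 165 165 165 166 168 169 169 169 168 168 167 166]]
```

In the picture the ring (cols 377–384) sits directly against the stop (col 386 on), held with about 4.5 N. I'll settle it 1 mm onto the wire, ease the pressure and release gently.

Call:
drive_tool(rows=[[[0, 0, 0.0005], 0], [[0, 0, 0.0005], 0], [[-0.0003, 0, 0], 0], [[0, 0, 0], 0]], grip_force=20)

```text
t: 20.6
tool_pos: [0.5223, 0.1597, 0.156]
tool_rot: [2.156, 2.284, -0.001]
contact_force: [-0.7, -5.7, 1.0]
opening: 0.0131
grip_force: 42.6
```

Call:
drive_tool(rows=[[[0, 0, 0], 0], [[0, 0, 0], 0], [[0, 0, 0], 0], [[0, 0, 0], 0]], jaw=0.78)

```text
t: 21.0
tool_pos: [0.5221, 0.1606, 0.1556]
tool_rot: [-2.156, -2.285, -0.001]
contact_force: [0.6, -0.5, 0.3]
opening: 0.0188
grip_force: 0.0
```

Call:
drive_tool(rows=[[[0, 0, 0], 0], [[0, 0, 0], 0], [[0, 0, 0], 0], [[0, 0, 0], 0]], jaw=0.6)

```text
t: 21.4
tool_pos: [0.5221, 0.1602, 0.1555]
tool_rot: [-2.156, -2.285, -0.0]
contact_force: [0.1, -0.1, -0.4]
opening: 0.0342
grip_force: 0.0
```

Run:
```python
from plan import *
p,R=state(); d_=grab("scene")
g=cv2.cvtColor(d_["image"],cv2.COLOR_BGR2GRAY)
np.set_printoptions(linewidth=200); print(g[228:264:2,368:400]); print(g[228:276:2,350:368:2])
```

```text
t 21.4 pos [0.5221 0.1602 0.1555] yaw 93.32 zaxis [ 0.  0. -1.] F [ 0.11 -0.13 -0.42] T [-0.01  -0.004 -0.015] open 0.0342 gf 0.0 q6 0.1
[[167 167 165 159 145 130 119  97  64  33  21  17  18  19  17  16  16  26  50  90 133 158 163 164 164 164 163 165 166 168 168 166]
 [166 166 167 167 166 165 160 142  97  48  23  17  19  22  19  19  23  41  66 103 139 156 160 160 162 165 165 165 165 165 165 166]
 [152 155 156 159 160 163 160 141  90  39  21  18  23  21  16  18  38  55  64  70  86 109 128 134 133 135 140 151 162 165 165 166]
 [119 125 130 134 137 142 140 124  80  35  19  21  19  20  17  20  37  55  58  58  61  66  75  74  66  57  71 120 158 167 167 167]
 [132 124 116 109 106 106 105  96  68  36  20  22  24  19  19  23  39  57  59  54  56  59  59  59  54  47  65 120 158 168 168 168]
 [165 164 162 159 156 151 146 137 119  89  70  59  53  44  40  37  48  61  59  53  52  50  54  55  52  69 103 134 154 160 161 163]
 [164 165 166 166 165 165 164 157 136 109 101 104 105 103  96  89  85  68  50  41  42  43  46  46  53  83 115 127 133 136 139 142]
 [162 163 168 169 167 166 167 155 121  90  84 
[... 1632 characters left out ...]
162 162 164 166 166 165 164 164 163]
 [163 164 165 165 167 164 163 165 165]
 [165 164 163 164 166 164 162 165 166]
 [165 164 163 164 164 166 164 164 163]
 [164 163 164 163 163 166 167 165 163]
 [162 162 164 163 164 166 165 164 164]
 [163 164 165 161 162 163 163 164 163]
 [162 162 164 163 163 162 164 165 162]
 [160 160 159 162 163 163 164 167 157]
 [162 162 161 163 163 163 164 164 145]
 [163 163 164 164 164 164 165 160 119]
 [162 164 163 163 163 165 163 158 120]
 [160 163 162 163 164 163 161 161 159]
 [162 163 162 162 161 162 163 163 163]
 [162 163 163 163 160 164 163 163 162]
 [159 162 164 162 162 162 161 163 164]
 [160 162 162 161 161 162 162 162 161]
 [162 162 161 161 160 161 161 161 162]]
```

It's released and hanging against the stop. I'll retreat straight up.

Call:
drive_tool(rows=[[[0, 0, -0.003], 0], [[0, 0, -0.008], 0], [[0, 0, -0.015], 0], [[0, 0, -0.02], 0], [[0, 0, -0.02], 0], [[0, 0, -0.02], 0], [[0, 0, -0.01], 0], [[0, 0, 0], 0], [[0, 0, 0], 0], [[0, 0, 0], 0]])

```text
t: 22.45
tool_pos: [0.5214, 0.16, 0.2501]
tool_rot: [-2.155, -2.284, 0.003]
contact_force: [0.5, 0.0, -0.1]
opening: 0.0344
grip_force: 0.0
```

Run:
```python
from plan import *
state(); d_=grab("scene")
g=cv2.cvtColor(d_["image"],cv2.COLOR_BGR2GRAY)
np.set_printoptions(linewidth=200); print(g[222:266:2,366:398])
```

```text
t 22.45 pos [0.5214 0.16   0.2501] yaw 93.32 zaxis [-0.002 -0.    -1.   ] F [ 0.51  0.04 -0.11] T [ 0.035 -0.022 -0.013] open 0.0344 gf 0.0 q6 0.1
[[163 163 163 163 162 162 163 162 162 159 144 106  55  27  23  24  26  29  36  49  66  95 133 158 164 164 164 165 164 163 163 161]
 [163 164 165 165 164 163 162 161 159 149 118  64  23  16  20  20  19  22  21  23  38  85 132 158 164 164 164 163 163 163 164 164]
 [164 165 166 166 166 163 162 162 160 149 116  58  15  12  10  11   5  12  14  17  43  94 139 159 162 163 164 162 162 163 163 163]
 [165 165 165 165 163 162 162 161 160 147 110  52  16   6  11  10   7   6   9  12  47 105 148 161 163 161 161 161 161 163 164 165]
 [162 164 163 164 165 164 163 163 160 142  97  43  11   6   8   6   4  11   8   9  51 110 149 157 158 158 160 161 163 163 163 162]
 [145 149 150 152 154 156 159 160 158 139  89  35  13   6   8  10   7   7  10   9  37  69  95 109 127 132 130 132 138 149 160 162]
 [109 111 117 123 128 133 136 139 138 121  74  32  16  13  14  13  11   8   6  17  37  54  59  66  73  73  64  56  69 118 157 164]
 [142 136 130 122 114 108 106 104 10
[... 1229 characters left out ...]
 86  85  86  86  86  95 122 149 160 163 163]
 [155 133  93  67  62  66  70  72  74  77  80  84  87  85  84  85  86  85  86  86  87  86  85  85  84  82  80 105 142 160 164 165]
 [140  98  65  59  59  59  57  59  60  60  61  62  66  66  68  73  76  74  78  80  80  82  84  86  83  81  89 123 153 161 165 167]
 [116  69  49  53  55  57  57  58  57  58  58  59  59  59  59  58  57  59  59  61  60  60  65  69  70  81 113 146 160 163 166 167]
 [114  84  73  65  55  45  44  43  44  46  49  51  55  56  56  57  57  58  57  58  58  57  58  58  69 106 146 161 164 164 165 165]
 [157 155 153 148 142 133 127 118 104  88  76  67  59  49  44  43  46  47  47  49  53  54  56  62  89 132 158 164 164 164 164 164]]
```

The carrier hasn't moved since release: it's upright, with the ring against the stop.

```bash
python3 -c "
from station import ctrl
print(ctrl.finish_job())"
```

```text
the job is handed in; nothing more can be done
None
```

The carrier is threaded round both bends, was pressed home at about 5 N, and is released and hanging upright against the stop; its plate caught once under the stop (7 N peak read, since cleared), and the job is handed in with no verdict returned.

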